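Set the tablet light box to its third level

ROBOT

A 6-joint arm with a two-finger parallel gripper is mounted at the origin on a cart in front of the work surface, level with it; the furniture and walls round the work are solid. World frame = base frame: x ahead of the robot, y to its left, z up, the work surface at z = 0. Lengths are in m, angles in rad, forces in N, time in s.
With the tool pointing down it reaches from about 0.35 to 0.875 m from the base axis. Payload 4.2 kg.
Tool frame: the origin (TCP) lies midway between the tips of the shut fingers; the grasp point (between the pads) lies 19 mm behind it; z points along the fingers, y is the line along which they close (so a half turn about z gives the same grasp; the last joint's range is limited). The gripper opens to 87 mm and grips with 3 to 60 N. Pads are 19 mm wide; open, the fingers measure 117 mm over their backs; the gripper's body (75 mm by 190 mm) begins 51 mm behind the grasp point.
Start: joints at [-0.93, 0.385, 0.008, 0, -1.194, -0.259], TCP at [0.233, -0.58, 0.223] pointing down, gripper open.
Joint ranges: [-3.14, 3.14], [-1.21, 2.06], [-1.07, 1.41], [-3.16, 2.05], [-2.99, -0.16], [-3.1, 3.1]. Speed limits (rad/s): [2.79, 2.79, 3.14, 3.14, 3.14, 3.14].

INTERFACE

Orientations are given as a 3x3 rotation matrix whose columns are the frame's x, y, z axes.
In Python, from station import get_obs, viewer, ticket gives the robot as it stands.
- The arm moves only by the shell command python3 -m crank 'ROWS'. ROWS is JSON, a list of rows, each an object of numbers: "dx", "dy", "dz": the shift along the tool's x, y, z in units of 30 mm (1.0 is 30 mm); "ax", "ay", "az": the turn, a rotation vector about the tool's x, y, z in units of pi/2 rad (1.0 is pi/2 rad); "hand": the closure, from 0 (fully open) to 1 (shut). In form: [{"dx": .., "dy": .., "dz": .., "ax": .., "ay": .., "az": .., "hand": ..}, ...]. A call has 1 to 20 rows; each row shifts and turns the commanded pose from where the row before left it, along the tool's axes as they then stand; what a row does not reach is not made up. A row lasts 1/10 s, in which the tool goes at most 50 mm and 8.59 degrees, less where a joint would pass 70% of its speed; a pose out of reach is approached as far as the arm can. A call with a number of a shift or a turn outside -1 to 1 is refused whole. A call with a gripper value outside its range is refused whole. The fingers move at their own pace and stop on an object; the grip force is fixed at half the most. Time passes only in rows, so rows that do not move let the fingers close. It gives the time, the measured TCP pose, the force, the opening and the grip force at its end, in the units of the state.
- get_obs(): the state, without advancing time (a new reading comes with each control period).
- viewer.grab_frame(name): name is "scene" or "top"; returns a dict with "pixels" (420x560x3 uint8, red, green, blue), "z_map" (420x560 float32, m along the optical axis (not along the pixel's ray), 0 where there is no reading), "fx", "fy", "cx", "cy" (pixels), "xyz" and "rotation" of the camera in the world. Camera axes: x right, y down, z forward; pixel columns grow to the right and rows downward; lengths in m; the calibration is good to about 2 mm. A picture is of the moment at which its call begins.
- ticket.job_done(): hands the job in; it is judged then, once.
The state is a dict: "t": time; "joints": joint angles; "qd": joint speeds; "tau": joint torques, N m; "position": TCP position; "tcp_rot": TCP orientation; "ft_force": force on the tool from outside, world axes, zero at the start; "moment": the same for the moment, N m; "gripper_width": finger opening in m; "grip_force": force on a finger pad.
Only numpy, scipy, OpenCV 4.12 (cv2) and the standard library are available. Lean on these libraries where they do the work, as an engineer would, in place of code of your own. Each camera call takes 0.05 s, during which the arm holds its last target. There are 200 camera calls.

TASK

Switch on the tablet inspection light box by pressing its round green button all the way down and letting it go; then, with a closed fingertip against the side of the black lever, push the lever gently from its off end through the clicks and stop at the third click (the green bar beside the slot), without running past it. Do not pinch or lift anything, and leave the blister card on the screen and the jar, vial and carton around the box where they are.

Things in the scene. Friction and masses are not known exactly. Their poses are not given: they have to be found in the camera images.
- light_box: white flat light box, 136 x 270 x 36 mm (x, y, z), fixed; place and yaw vary. Origin: centre of its underside on the desk; x points from the operator's side to the far side, y left along the box, z up. Level deck 36 mm above the desk: bright screen (70 x 206 mm) on the far part, grey strip 46 mm wide along the near edge (centred at x = -42 mm) with the lever slot and the button
- selector (a joint): lever travel along its slot, m, growing along box +y (towards the green button); 0 = off end, 0.100 = other end. It starts free between 0 and 0.005. Five clicks rest at 0.024, 0.042, 0.060 (third), 0.078, 0.096, with ridges midway (0.015, 0.033, 0.051, 0.069, 0.087). It stays in a rest when let go, and is drawn to it from within about 8 mm either side
- lever: black upright lever knob, 30 x 14 x 29 mm (box x, y, z), with a white line across its top, 3 to 32 mm above the deck. Origin: on the deck surface below the knob's centre; axes as the light box. It slides along box y in the slot at box x = -42 mm; its centre is at box y = -70 mm + joint value. The deck is clear behind it (towards -y) for a closed fingertip
- lever_top (a point): centre of the lever knob's top, 32 mm above the deck (68 mm above the desk). Feel: before each ridge the needed push rises to about 7 N, then drops to under 1 N as the lever snaps ahead into the next rest; elsewhere it rubs with about 1 N
- third_mark (a point): centre of the green bar (8 x 6 mm) printed on the near edge of the strip, at box x = -60 mm, y = -10 mm, level with the lever's centre when it rests at the third click; thin black bars mark the other four rests
- power (a joint): travel of the round green push button, m: 0 = up, 0.006 = fully down; it springs back; fully down takes 5 N
- power_top (a point): centre of the button's top face, 26 mm across, at box x = -42 mm, y = +100 mm; it is pressed straight down
- blister: loose blister card of red tablets, 40 x 96 x 6 mm, lying on the screen; origin at the centre of its underside; leave it
- jar: loose white plastic jar with white cap, 49 mm across, 88 mm tall, standing off the box's -y end; origin at the centre of its underside; leave it
- vial: loose brown medicine bottle with blue cap, 31 mm across, 82 mm tall, standing beyond the far side of the box; origin at the centre of its underside; leave it
- carton: loose white and pink tablet carton, 60 x 85 x 31 mm, off the box's +y end; origin at the centre of its underside; leave it

How it is judged:
By the outcome, as a careful person would: the job done as asked, in the order asked, and still so for the second after the job is handed in, with the robot touching nothing.
It also fails if it takes over 61 s, if anything falls off the work surface, if the arm or the gripper's body presses on something with over 40 N, if the wrist force passes 120 N, or if a joint passes its speed limit or range.

## Working session

There is one attempt and no reset: what is moved stays moved. The work goes in short steps, Python scripts to look and compute and a shell command to move; the robot and the scene stay as the last step left them, time stands still between calls to the robot, and variables do not carry over. Pictures are saved under pics/ and viewed, at most 10 in all, crops included, and the job is handed in when it is done.

```bash
mkdir -p pics
python3 - <<'E'
from station import get_obs, viewer
import cv2,numpy as np
o=get_obs();print({k:np.round(v,3).tolist() for k,v in o.items()})
for n in("top","scene"):
    f=viewer.grab_frame(n);cv2.imwrite(f"pics/{n}0.png",f["pixels"][:,:,::-1]);np.savez(f"{n}0.npz",**f)
    print(n,f["fx"],f["cx"],f["cy"],f["xyz"],np.round(f["rotation"],3).tolist())
E
```

```text
{'t': 0.0, 'joints': [-0.93, 0.386, 0.007, -0.001, -1.194, -0.259], 'qd': [-0.001, 0.001, -0.0, 0.001, 0.001, 0.0], 'tau': [-0.0, -39.067, 18.74, 4.22, 0.011, -0.0], 'position': [0.233, -0.579, 0.221], 'tcp_rot': [[-0.928, -0.372, -0.001], [-0.372, 0.928, 0.002], [0.0, 0.002, -1.0]], 'ft_force': [-0.539, -0.707, -0.38], 'moment': [0.053, -0.0, 0.017], 'grip_force': 0.0, 'gripper_width': 0.087}
top 540.2529190405347 287.4270416538484 204.78121978908501 [0.42986733 0.0411664  1.15569055] [[-0.013, -0.986, 0.165], [-1.0, 0.013, -0.001], [-0.001, -0.165, -0.986]]
scene 504.7618022298279 285.2093110890072 219.94800135052412 [0.15181177 0.67734418 0.7615188 ] [[-0.791, -0.403, 0.46], [-0.611, 0.508, -0.607], [0.011, -0.761, -0.649]]
```

View pics/top0.png

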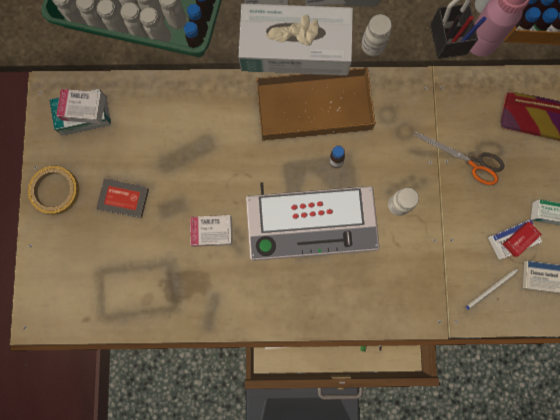

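View pics/scene0.png

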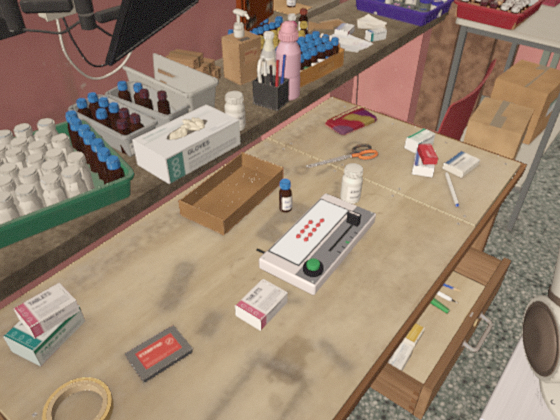

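Top view: the light box is centred near (312,222). The green button is at about (264,245), the lever at (347,239) and the green bar near (313,251). Jar at (403,201), vial (337,156), carton (211,231).

```bash
cat > h.py <<'E'
import numpy as np,cv2
def ray(f,u,v,z):
    d=f["rotation"]@np.array([(u-f["cx"])/f["fx"],(v-f["cy"])/f["fy"],1]);o=f["xyz"]
    return o+d*(z-o[2])/d[2]
def blobs(f,lo,hi,roi,amin=4):
    m=cv2.inRange(cv2.cvtColor(f["pixels"],cv2.COLOR_RGB2HSV),lo,hi)
    k=np.zeros_like(m);u0,u1,v0,v1=roi;k[v0:v1,u0:u1]=m[v0:v1,u0:u1]
    n,l,s,c=cv2.connectedComponentsWithStats(k)
    return [(c[i],s[i]) for i in range(1,n) if s[i][4]>=amin]
def height(f,u,v):
    z=f["z_map"][int(v),int(u)];return (f["xyz"]+f["rotation"]@np.array([(u-f["cx"])/f["fx"],(v-f["cy"])/f["fy"],1])*z)
E
python3 - <<'E'
from h import *
for n,roi in(("top",(235,390,175,270)),("scene",(250,380,190,295))):
    f=dict(np.load(n+"0.npz"))
    print(n)
    for c,s in blobs(f,(45,80,40),(85,255,255),roi):
        print("green",c.round(1),s,[ray(f,*c,z).round(4).tolist() for z in(.036,.042,.046)],height(f,*c).round(4))
    for c,s in blobs(f,(0,0,0),(180,255,45),roi,15): print("black",c.round(1),s,ray(f,*c,.068).round(4),height(f,*c).round(4))
    if n=="top":
        # light box outline: points in height band 30..40mm
        v,u=np.mgrid[175:270,235:390];z=f["z_map"][175:270,235:390]
        P=f["xyz"]+np.stack([(u-f["cx"])/f["fx"]*z,(v-f["cy"])/f["fy"]*z,z],-1)@f["rotation"].T
        m=(abs(P[...,2]-.037)<.008)&(z>0)
        n_,l,s,c=cv2.connectedComponentsWithStats(m.astype(np.uint8));m=l==1+s[1:,4].argmax()
        r=cv2.minAreaRect(P[m][:,:2].astype(np.float32));print("rect",r,np.median(P[m][:,2]))
    u0,u1,v0,v1=roi
    cv2.imwrite(f"pics/{n}c.png",cv2.resize(f["pixels"][v0:v1,u0:u1,::-1],None,fx=5,fy=5,interpolation=cv2.INTER_CUBIC))
E
```

```text
top
green [265.1 245.2] [259 239  13  13 126] [[0.5328, 0.0875, 0.036], [0.5322, 0.0872, 0.042], [0.5319, 0.0871, 0.046]] [0.5304 0.0864 0.0621]
green [319.1 249.9] [318 249   3   3   8] [[0.5215, -0.0243, 0.036], [0.521, -0.024, 0.042], [0.5207, -0.0237, 0.046]] [ 0.5214 -0.0242  0.0382]
rect ((0.5804819464683533, -0.010826706886291504), (0.13682280480861664, 0.2704453468322754), 3.8687102794647217) 0.03832081665888043
scene
green [346.8 241.6] [346 241   3   2   5] [[0.5208, -0.0266, 0.036], [0.5177, -0.0208, 0.042], [0.5157, -0.0169, 0.046]] [ 0.5202 -0.0254  0.0372]
green [312.7 264.5] [306 259  14  12 143] [[0.5383, 0.0734, 0.036], [0.5351, 0.0784, 0.042], [0.533, 0.0817, 0.046]] [0.5272 0.0908 0.0569]
black [356.7 220.2] [351 217   9   9  26] [ 0.5239 -0.0654  0.068 ] [ 0.5295 -0.0765  0.0576]
black [313.2 270.6] [304 263  19  13  90] [0.5111 0.1127 0.068 ] [0.5215 0.0964 0.048 ]
```

View pics/topc.png

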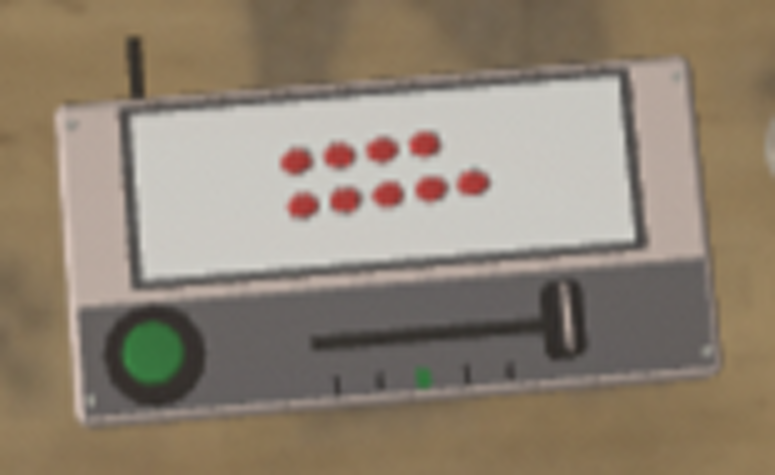

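View pics/scenec.png

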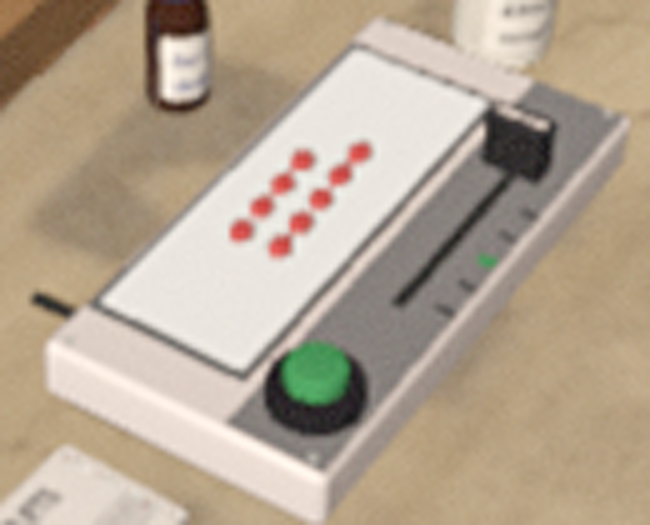

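The crops agree with the fit: yaw is 3.87° and the box centre is (0.5805, -0.0108). The button should be at (0.532, 0.086) and the lever at about (0.543, -0.083). Next I turn the tool to line up with the box and close the fingers on the way to the button.

```bash
python3 -m crank '[{"az":0.0667,"hand":1},{"az":0.0667,"hand":1},{"az":0.0667,"hand":1},{"dx":-0.5,"dy":0.95,"hand":1},{"dx":-0.5,"dy":0.95,"hand":1},{"dx":-0.5,"dy":0.95,"hand":1},{"dx":-0.5,"dy":0.95,"hand":1},{"dx":-0.5,"dy":0.95,"hand":1},{"dx":-0.5,"dy":0.95,"hand":1},{"dx":-0.5,"dy":0.95,"hand":1},{"dx":-0.5,"dy":0.95,"hand":1},{"dx":-0.5,"dy":0.95,"hand":1},{"dx":-0.5,"dy":0.95,"hand":1},{"dx":-0.5,"dy":0.95,"hand":1},{"dx":-0.5,"dy":0.95,"hand":1},{"dx":-0.5,"dy":0.95,"hand":1},{"dx":-0.5,"dy":0.95,"hand":1},{"hand":1}]'
cat >> h.py <<'E'
def st():
    from station import get_obs
    o=get_obs();a=np.radians(3.87);B=np.array([[np.cos(a),-np.sin(a)],[np.sin(a),np.cos(a)]])
    p=o["position"];b=B.T@(np.array(p[:2])-[.5805,-.0108]);F=o["ft_force"]
    print("t",round(o["t"],2),"box mm",(b*1e3).round(1),"z",round(p[2]*1e3,1),"Fbox",(B.T@np.array(F[:2])).round(2),"Fz",round(F[2],2),"w",o["gripper_width"],"yaw",np.degrees(np.arctan2(o["tcp_rot"][1][1],o["tcp_rot"][0][1])).round(2),"tz",np.round(np.array(o["tcp_rot"])[:,2],3))
E
python3 -c "from h import *;st()"
```

```text
t 0.1 box mm [-385.4 -543.9] z 221.6 Fbox [0.55 0.09] Fz 0.38 w 0.08688092927910163 yaw 111.87 tz [-0.001  0.002 -1.   ]$[0]: bad value
```

```bash
python3 -m crank '[{"dx":0,"dy":0,"dz":0,"ax":0,"ay":0,"az":0.0667,"hand":1.0}]'; python3 -m crank '[{"dx":0,"dy":0,"dz":0,"ax":0,"ay":0,"az":0.067,"hand":1.0}]'; python3 -c "from h import *;st()"
```

```text
t: 0.2
position: [0.2327, -0.5796, 0.2218]
tcp_rot: [[-0.963, -0.271, -0.001], [-0.271, 0.963, 0.001], [0.0, 0.001, -1.0]]
ft_force: [0.4, -1.3, -0.8]
gripper_width: 0.0841
grip_force: 0.0
t: 0.3
position: [0.2328, -0.5796, 0.2219]
tcp_rot: [[-0.986, -0.167, -0.001], [-0.167, 0.986, 0.001], [0.0, 0.001, -1.0]]
ft_force: [-0.5, -0.0, -0.1]
gripper_width: 0.0779
grip_force: 0.0
t 0.3 box mm [-385.3 -544.1] z 221.9 Fbox [-0.46  0.  ] Fz -0.06 w 0.07785337650069689 yaw 99.59 tz [-0.001  0.001 -1.   ]
```

All keys are required in each row.

```bash
python3 -m crank '[{"dx":0,"dy":0,"dz":0,"ax":0,"ay":0,"az":0.0635,"hand":1},{"dx":-0.5,"dy":0.95,"dz":0,"ax":0,"ay":0,"az":0,"hand":1},{"dx":-0.5,"dy":0.95,"dz":0,"ax":0,"ay":0,"az":0,"hand":1},{"dx":-0.5,"dy":0.95,"dz":0,"ax":0,"ay":0,"az":0,"hand":1},{"dx":-0.5,"dy":0.95,"dz":0,"ax":0,"ay":0,"az":0,"hand":1},{"dx":-0.5,"dy":0.95,"dz":0,"ax":0,"ay":0,"az":0,"hand":1},{"dx":-0.5,"dy":0.95,"dz":0,"ax":0,"ay":0,"az":0,"hand":1},{"dx":-0.5,"dy":0.95,"dz":0,"ax":0,"ay":0,"az":0,"hand":1},{"dx":-0.5,"dy":0.95,"dz":0,"ax":0,"ay":0,"az":0,"hand":1},{"dx":-0.5,"dy":0.95,"dz":0,"ax":0,"ay":0,"az":0,"hand":1},{"dx":-0.5,"dy":0.95,"dz":0,"ax":0,"ay":0,"az":0,"hand":1},{"dx":-0.5,"dy":0.95,"dz":0,"ax":0,"ay":0,"az":0,"hand":1},{"dx":-0.5,"dy":0.95,"dz":0,"ax":0,"ay":0,"az":0,"hand":1},{"dx":-0.5,"dy":0.95,"dz":0,"ax":0,"ay":0,"az":0,"hand":1},{"dx":-0.5,"dy":0.95,"dz":0,"ax":0,"ay":0,"az":0,"hand":1},{"dx":-0.5,"dy":0.95,"dz":0,"ax":0,"ay":0,"az":0,"hand":1},{"dx":-0.5,"dy":0.95,"dz":0,"ax":0,"ay":0,"az":0,"hand":1},{"dx":-0.5,"dy":0.95,"dz":0,"ax":0,"ay":0,"az":0,"hand":1},{"dx":-0.5,"dy":0.95,"dz":0,"ax":0,"ay":0,"az":0,"hand":1},{"dx":0,"dy":0,"dz":0,"ax":0,"ay":0,"az":0,"hand":1}]' >/dev/null; python3 -c "from h import *;st()"
```

```text
t 2.3 box mm [-116.2  -27.8] z 222.2 Fbox [-0.05  0.42] Fz -0.46 w 0.00046035244583433925 yaw 94.34 tz [ 0.  0. -1.]
```

```bash
python3 -m crank '[{"dx":-0.5,"dy":0.85,"dz":0.4,"ax":0,"ay":0,"az":0,"hand":1},{"dx":-0.5,"dy":0.85,"dz":0.4,"ax":0,"ay":0,"az":0,"hand":1},{"dx":-0.5,"dy":0.85,"dz":0.4,"ax":0,"ay":0,"az":0,"hand":1},{"dx":-0.5,"dy":0.85,"dz":0.4,"ax":0,"ay":0,"az":0,"hand":1},{"dx":-0.47,"dy":0.86,"dz":0.4,"ax":0,"ay":0,"az":0,"hand":1},{"dx":0,"dy":0,"dz":0.9,"ax":0,"ay":0,"az":0,"hand":1},{"dx":0,"dy":0,"dz":0.9,"ax":0,"ay":0,"az":0,"hand":1},{"dx":0,"dy":0,"dz":0.9,"ax":0,"ay":0,"az":0,"hand":1},{"dx":0,"dy":0,"dz":0,"ax":0,"ay":0,"az":0,"hand":1},{"dx":0,"dy":0,"dz":0,"ax":0,"ay":0,"az":0,"hand":1}]' >/dev/null; python3 -c "from h import *;st()"
```

```text
t 3.3 box mm [-44.   97.5] z 81.7 Fbox [ 0.34 -0.43] Fz 1.74 w 0.000340670768291475 yaw 94.13 tz [-0.001 -0.001 -1.   ]
```

```bash
python3 -m crank '[{"dx":-0.07,"dy":0.08,"dz":0.3,"ax":0,"ay":0,"az":0,"hand":1},{"dx":0,"dy":0,"dz":0.3,"ax":0,"ay":0,"az":0,"hand":1},{"dx":0,"dy":0,"dz":0,"ax":0,"ay":0,"az":0,"hand":1},{"dx":0,"dy":0,"dz":0,"ax":0,"ay":0,"az":0,"hand":1}]' >/dev/null; python3 -c "from h import *;st()"
for i in 1 2; do python3 -m crank '[{"dx":0,"dy":0,"dz":0.1,"ax":0,"ay":0,"az":0,"hand":1},{"dx":0,"dy":0,"dz":0,"ax":0,"ay":0,"az":0,"hand":1}]' >/dev/null; python3 -c "from h import *;st()"; done
```

```text
t 3.7 box mm [-41.9 100.3] z 63.6 Fbox [-0.2   0.02] Fz 0.17 w 0.0006188581389018411 yaw 94.13 tz [-0. -0. -1.]
t 3.9 box mm [-42.  100.3] z 60.5 Fbox [0.69 0.07] Fz 0.15 w 0.00029849458941534786 yaw 94.12 tz [-0.  0. -1.]
t 4.1 box mm [-41.6 100.4] z 57.6 Fbox [-0.05  0.17] Fz 1.34 w 0.00026212445562240685 yaw 94.14 tz [ 0.001  0.    -1.   ]
```

```bash
for i in 1 2 3 4 5; do python3 -m crank '[{"dx":0,"dy":0,"dz":0.05,"ax":0,"ay":0,"az":0,"hand":1},{"dx":0,"dy":0,"dz":0,"ax":0,"ay":0,"az":0,"hand":1}]' >/dev/null; python3 -c "from h import *;st()"; done
```

```text
t 4.3 box mm [-41.6 100.5] z 56.3 Fbox [ 0.55 -0.12] Fz 2.57 w 0.0006406795292889615 yaw 94.14 tz [ 0.001  0.    -1.   ]
t 4.5 box mm [-41.6 100.4] z 54.8 Fbox [0.58 0.58] Fz 3.49 w 0.0007023947759249157 yaw 94.14 tz [ 0.001  0.    -1.   ]
t 4.7 box mm [-41.6 100.4] z 53.2 Fbox [-0.14  1.52] Fz 4.88 w 8.819750531497268e-05 yaw 94.14 tz [ 0.001  0.    -1.   ]
t 4.9 box mm [-41.5 100.4] z 52.4 Fbox [-1.47 -0.39] Fz 8.44 w 0.00020691987604657075 yaw 94.16 tz [ 0.001  0.    -1.   ]
t 5.1 box mm [-41.5 100.4] z 52.2 Fbox [-3.82 -0.1 ] Fz 17.61 w 0.00040457726206268474 yaw 94.19 tz [ 0.001 -0.    -1.   ]
```

The force rose sharply at z≈52.5, so the button is fully down. I'll lift off and go behind the lever.

```bash
python3 -m crank '[{"dx":0,"dy":0,"dz":-0.3,"ax":0,"ay":0,"az":0,"hand":1},{"dx":0,"dy":0,"dz":-0.9,"ax":0,"ay":0,"az":0,"hand":1},{"dx":0,"dy":0,"dz":-0.9,"ax":0,"ay":0,"az":0,"hand":1},{"dx":0,"dy":-0.98,"dz":0,"ax":0,"ay":0,"az":0,"hand":1},{"dx":0,"dy":-0.98,"dz":0,"ax":0,"ay":0,"az":0,"hand":1},{"dx":0,"dy":-0.98,"dz":0,"ax":0,"ay":0,"az":0,"hand":1},{"dx":0,"dy":-0.98,"dz":0,"ax":0,"ay":0,"az":0,"hand":1},{"dx":0,"dy":-0.98,"dz":0,"ax":0,"ay":0,"az":0,"hand":1},{"dx":0,"dy":-0.98,"dz":0,"ax":0,"ay":0,"az":0,"hand":1},{"dx":0,"dy":-0.98,"dz":0,"ax":0,"ay":0,"az":0,"hand":1},{"dx":0,"dy":0,"dz":0,"ax":0,"ay":0,"az":0,"hand":1},{"dx":0,"dy":0,"dz":0,"ax":0,"ay":0,"az":0,"hand":1}]' >/dev/null
python3 - <<'E'
from h import *;st()
from station import viewer
f=viewer.grab_frame("scene");cv2.imwrite("pics/s1.png",cv2.resize(f["pixels"][100:320,200:460,::-1],None,fx=2.5,fy=2.5))
E
```

```text
t 6.3 box mm [ -42.  -105.8] z 112.1 Fbox [0.05 0.27] Fz -0.17 w 0.0006367911996967582 yaw 94.02 tz [-0.002  0.    -1.   ]
```

View pics/s1.png

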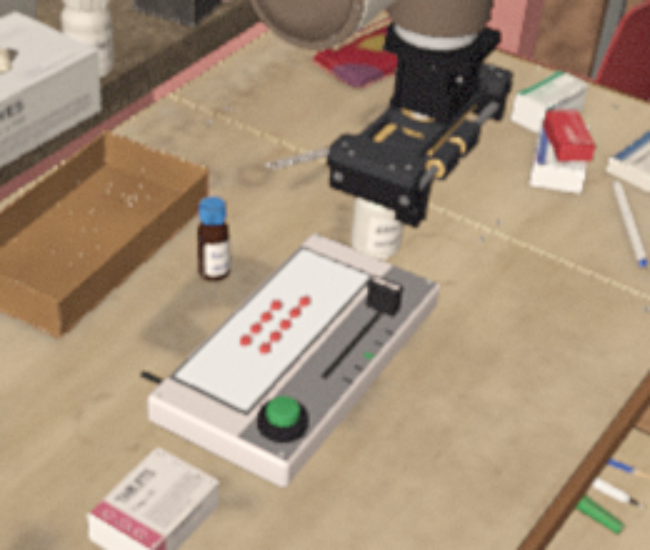

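The button is up again and the lever has not moved; the gripper hangs behind the lever, clear above the jar. Next I descend and approach.

```bash
python3 -m crank '[{"dx":0,"dy":0,"dz":0.8,"ax":0,"ay":0,"az":0,"hand":1},{"dx":0,"dy":0,"dz":0.8,"ax":0,"ay":0,"az":0,"hand":1},{"dx":0,"dy":0,"dz":0.5,"ax":0,"ay":0,"az":0,"hand":1},{"dx":0,"dy":0,"dz":0,"ax":0,"ay":0,"az":0,"hand":1},{"dx":0,"dy":0,"dz":0,"ax":0,"ay":0,"az":0,"hand":1}]' >/dev/null; python3 -c "from h import *;st()"
for i in 1 2 3 4 5; do python3 -m crank '[{"dx":0,"dy":0.1,"dz":0,"ax":0,"ay":0,"az":0,"hand":1},{"dx":0,"dy":0,"dz":0,"ax":0,"ay":0,"az":0,"hand":1}]' >/dev/null; python3 -c "from h import *;st()"; done
```

```text
t 6.85 box mm [ -40.8 -104.7] z 50.2 Fbox [-0.39  0.36] Fz 0.36 w 0.0005612396863291655 yaw 94.22 tz [-0. -0. -1.]
t 7.05 box mm [ -40.3 -101.9] z 51.1 Fbox [0.61 0.53] Fz -0.19 w -0.00016092722008732374 yaw 94.17 tz [ 0.002  0.    -1.   ]
t 7.25 box mm [-40.8 -99.2] z 50.6 Fbox [ 0.31 -0.57] Fz -0.44 w 1.3404190904410128e-05 yaw 94.15 tz [ 0.001  0.    -1.   ]
t 7.45 box mm [-41.1 -96.2] z 50.1 Fbox [0.1  0.34] Fz -0.61 w 0.0005935431389840263 yaw 94.14 tz [ 0.  0. -1.]
t 7.65 box mm [-41.1 -93.2] z 50.0 Fbox [-0.57 -0.24] Fz -0.89 w 0.0005749625946795992 yaw 94.14 tz [-0.  0. -1.]
t 7.85 box mm [-41.1 -90.2] z 50.0 Fbox [-0.16 -0.29] Fz -0.25 w 0.0003098833899734713 yaw 94.14 tz [-0.  0. -1.]
```

```bash
sed -i 's/"w",o/"w",o/' h.py; 
for i in 1 2 3 4 5 6 7 8 9 10 11 12; do python3 -m crank '[{"dx":0,"dy":0.05,"dz":0,"ax":0,"ay":0,"az":0,"hand":1},{"dx":0,"dy":0,"dz":0,"ax":0,"ay":0,"az":0,"hand":1}]' >/dev/null; python3 -c "from h import *;st()"|cut -c1-70; done
```

```text
t 8.05 box mm [-41.1 -88.8] z 50.1 Fbox [0.15 0.16] Fz -0.05 w 0.00062
t 8.25 box mm [-41.1 -87.4] z 50.1 Fbox [-0.05 -0.64] Fz 0.26 w 0.0004
t 8.45 box mm [-41.1 -85.8] z 50.1 Fbox [ 0.67 -0.55] Fz -0.51 w 0.000
t 8.65 box mm [-41.1 -84.3] z 50.0 Fbox [0.27 0.62] Fz -0.37 w 0.00076
t 8.85 box mm [-41.1 -82.9] z 50.1 Fbox [-0.83 -0.31] Fz -0.23 w 0.000
t 9.05 box mm [-41.1 -81.3] z 50.0 Fbox [-0.18 -1.28] Fz -0.65 w 0.000
t 9.25 box mm [-41.1 -79.9] z 50.1 Fbox [0.64 0.49] Fz -0.3 w 0.000290
t 9.45 box mm [-41.1 -78.6] z 50.1 Fbox [-0.04 -2.52] Fz -0.78 w 0.000
t 9.65 box mm [-41.1 -77.4] z 50.1 Fbox [ 1.01 -5.44] Fz -0.06 w 0.000
t 9.85 box mm [-41.1 -76.1] z 50.2 Fbox [ 0.03 -6.03] Fz -0.01 w 0.000
t 10.05 box mm [-41.1 -74.8] z 50.2 Fbox [ 0.68 -7.16] Fz 0.76 w 0.000
t 10.25 box mm [-41.1 -73.4] z 50.2 Fbox [-0.1  -7.21] Fz -0.26 w -5.9
```

```bash
for i in 1 2 3 4 5 6 7 8 9 10 11 12 13 14; do python3 -m crank '[{"dx":0,"dy":0.05,"dz":0,"ax":0,"ay":0,"az":0,"hand":1},{"dx":0,"dy":0,"dz":0,"ax":0,"ay":0,"az":0,"hand":1}]' >/dev/null; python3 -c "from h import *;st()"|cut -c1-60; done
```

```text
t 10.45 box mm [-41.1 -71.6] z 50.3 Fbox [ 0.96 -5.29] Fz -0
t 10.65 box mm [-41.1 -69.3] z 50.2 Fbox [ 0.58 -1.03] Fz 1.
t 10.85 box mm [-41.3 -67.3] z 49.9 Fbox [ 0.71 -1.22] Fz 0.
t 11.05 box mm [-41.2 -66. ] z 49.9 Fbox [-0.25 -0.12] Fz -0
t 11.25 box mm [-41.2 -64.7] z 50.0 Fbox [-0.53  0.22] Fz -0
t 11.45 box mm [-41.2 -63.3] z 50.0 Fbox [0.41 0.42] Fz -0.2
t 11.65 box mm [-41.2 -61.9] z 50.1 Fbox [-0.24  0.24] Fz -0
t 11.85 box mm [-41.2 -60.6] z 50.1 Fbox [-0.53 -2.19] Fz -0
t 12.05 box mm [-41.2 -59.4] z 50.1 Fbox [ 0.25 -4.37] Fz -0
t 12.25 box mm [-41.2 -58.1] z 50.1 Fbox [ 0.86 -5.89] Fz -0
t 12.45 box mm [-41.2 -56.9] z 50.2 Fbox [ 0.51 -7.95] Fz -0
t 12.65 box mm [-41.2 -55.5] z 50.2 Fbox [ 0.12 -7.73] Fz -0
t 12.85 box mm [-41.2 -53.7] z 50.3 Fbox [-0.09 -5.97] Fz 0.
t 13.05 box mm [-41.2 -51.4] z 50.2 Fbox [ 0.23 -1.59] Fz 1.
```

Two clicks have passed, with the drops about 18 mm apart at TCP y≈-71 and -53. The third should come near -35.

```bash
for i in 1 2 3 4 5 6 7 8 9 10; do python3 -m crank '[{"dx":0,"dy":0.05,"dz":0,"ax":0,"ay":0,"az":0,"hand":1},{"dx":0,"dy":0,"dz":0,"ax":0,"ay":0,"az":0,"hand":1}]' >/dev/null; python3 -c "from h import *;st()"|cut -c1-60; done
```

```text
t 13.25 box mm [-41.3 -49.3] z 49.9 Fbox [0.2  0.38] Fz 0.27
t 13.45 box mm [-41.3 -48. ] z 50.0 Fbox [0.53 0.22] Fz -0.5
t 13.65 box mm [-41.3 -46.7] z 50.0 Fbox [0.8  0.29] Fz -0.1
t 13.85 box mm [-41.3 -45.3] z 50.0 Fbox [-0.14  0.23] Fz -0
t 14.05 box mm [-41.3 -43.9] z 50.0 Fbox [0.6  0.24] Fz -0.0
t 14.25 box mm [-41.3 -42.6] z 50.1 Fbox [ 0.36 -1.86] Fz -0
t 14.45 box mm [-41.3 -41.4] z 50.1 Fbox [ 0.52 -5.43] Fz -0
t 14.65 box mm [-41.3 -40.1] z 50.2 Fbox [ 0.66 -5.33] Fz -0
t 14.85 box mm [-41.3 -38.9] z 50.2 Fbox [ 0.96 -7.71] Fz 0.
t 15.05 box mm [-41.3 -37.5] z 50.2 Fbox [ 0.59 -7.51] Fz 0.
```

Near the ridge now, so I go one small step at a time and stop at the drop.

```bash
python3 -m crank '[{"dx":0,"dy":0.04,"dz":0,"ax":0,"ay":0,"az":0,"hand":1},{"dx":0,"dy":0,"dz":0,"ax":0,"ay":0,"az":0,"hand":1}]' >/dev/null; python3 -c "from h import *;st()"|cut -c1-60; python3 -m crank '[{"dx":0,"dy":0.04,"dz":0,"ax":0,"ay":0,"az":0,"hand":1},{"dx":0,"dy":0,"dz":0,"ax":0,"ay":0,"az":0,"hand":1}]' >/dev/null; python3 -c "from h import *;st()"|cut -c1-60
```

```text
t 15.25 box mm [-41.3 -36. ] z 50.2 Fbox [ 1.2 -6.5] Fz 1.32
t 15.45 box mm [-41.3 -34.3] z 50.2 Fbox [ 0.08 -3.76] Fz 1.
```

```bash
python3 -m crank '[{"dx":0,"dy":0.02,"dz":0,"ax":0,"ay":0,"az":0,"hand":1},{"dx":0,"dy":0,"dz":0,"ax":0,"ay":0,"az":0,"hand":1},{"dx":0,"dy":0,"dz":0,"ax":0,"ay":0,"az":0,"hand":1}]' >/dev/null; python3 -c "from h import *;st()"|cut -c1-60; python3 -m crank '[{"dx":0,"dy":0.02,"dz":0,"ax":0,"ay":0,"az":0,"hand":1},{"dx":0,"dy":0,"dz":0,"ax":0,"ay":0,"az":0,"hand":1},{"dx":0,"dy":0,"dz":0,"ax":0,"ay":0,"az":0,"hand":1}]' >/dev/null; python3 -c "from h import *;st()"|cut -c1-60
```

```text
t 15.75 box mm [-41.3 -33.1] z 50.1 Fbox [ 0.17 -1.36] Fz 1.
t 16.05 box mm [-41.4 -32.5] z 49.9 Fbox [-0.14 -0.01] Fz -0
```

The force dropped to zero, so the lever snapped ahead. I'll back off, rise clear and look.

```bash
python3 -m crank '[{"dx":0,"dy":-0.2,"dz":0,"ax":0,"ay":0,"az":0,"hand":1},{"dx":0,"dy":-0.6,"dz":0,"ax":0,"ay":0,"az":0,"hand":1},{"dx":0,"dy":0,"dz":-0.9,"ax":0,"ay":0,"az":0,"hand":1},{"dx":0,"dy":0,"dz":-0.9,"ax":0,"ay":0,"az":0,"hand":1},{"dx":0,"dy":0,"dz":-0.9,"ax":0,"ay":0,"az":0,"hand":1},{"dx":0,"dy":0,"dz":-0.9,"ax":0,"ay":0,"az":0,"hand":1},{"dx":0.5,"dy":-0.9,"dz":-0.5,"ax":0,"ay":0,"az":0,"hand":1},{"dx":0.5,"dy":-0.9,"dz":-0.5,"ax":0,"ay":0,"az":0,"hand":1},{"dx":0.5,"dy":-0.9,"dz":0,"ax":0,"ay":0,"az":0,"hand":1},{"dx":0.5,"dy":-0.9,"dz":0,"ax":0,"ay":0,"az":0,"hand":1},{"dx":0.5,"dy":-0.9,"dz":0,"ax":0,"ay":0,"az":0,"hand":1},{"dx":0.5,"dy":-0.9,"dz":0,"ax":0,"ay":0,"az":0,"hand":1},{"dx":0.5,"dy":-0.9,"dz":0,"ax":0,"ay":0,"az":0,"hand":1},{"dx":0,"dy":0,"dz":0,"ax":0,"ay":0,"az":0,"hand":1},{"dx":0,"dy":0,"dz":0,"ax":0,"ay":0,"az":0,"hand":1}]' >/dev/null
python3 - <<'E'
from h import *;st()
from station import viewer
f=viewer.grab_frame("top");cv2.imwrite("pics/t2.png",cv2.resize(f["pixels"][135:275,180:430,::-1],None,fx=3,fy=3))
g=viewer.grab_frame("scene");cv2.imwrite("pics/s2.png",cv2.resize(g["pixels"][150:340,220:420,::-1],None,fx=3,fy=3))
E
```

```text
t 17.55 box mm [-145.9 -246.8] z 187.9 Fbox [-1.28  1.28] Fz -0.31 w 0.0005383765487807422 yaw 94.02 tz [-0.  0. -1.]
```

View pics/t2.png

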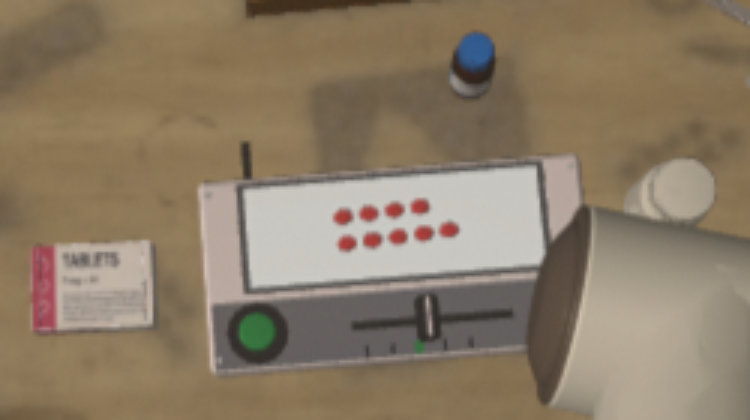

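View pics/s2.png

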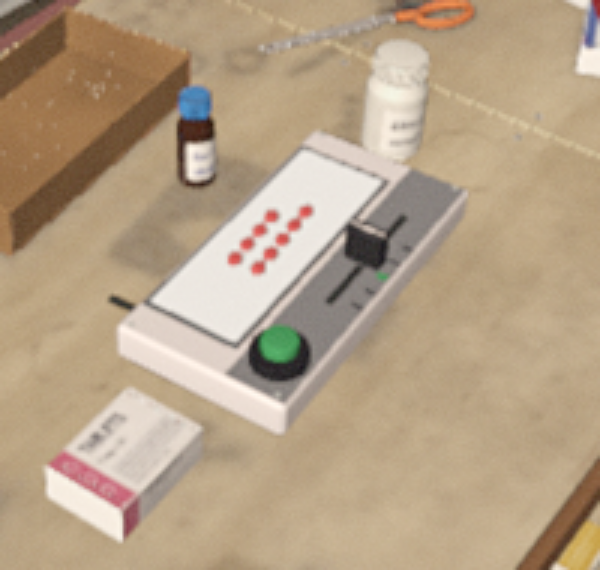

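The lever stands beside the green bar and nothing else has moved. A numeric check of its white line before handing in:

Run:
```python
from h import *
from station import viewer
a=np.radians(3.87);B=np.array([[np.cos(a),-np.sin(a)],[np.sin(a),np.cos(a)]])
f=viewer.grab_frame("top");f0=dict(np.load("top0.npz"))
for im,(u0,u1) in((f0,(338,358)),(f,(314,334))):
    g=im["pixels"].astype(int).min(2)[234:247,u0:u1]
    m=((g<45)).astype(np.uint8)
    r=g[3:9]; # white line rows on knob top
    P=im["z_map"][234:247,u0:u1];v,u=np.mgrid[234:247,u0:u1]
    W=im["xyz"]+np.stack([(u-im["cx"])/im["fx"]*P,(v-im["cy"])/im["fy"]*P,P],-1)@im["rotation"].T
    k=W[...,2]>.06
    b=(W[k][:,:2]-[.5805,-.0108])@B
    print("knob top box centre",b.mean(0)*1e3,(b.max(0)+b.min(0))*500,k.sum(),"q mm",b.mean(0)[1]*1e3+70)
```

```text
knob top box centre [-45.43919221 -66.79595993] [-45.51782372 -67.15661051] 90 q mm 3.204040069964279
knob top box centre [-43.02876303 -15.67962564] [-42.65899581 -16.05906834] 98 q mm 54.320374356345354
```

The lever reads 54 mm, about 6 mm short of the rest. I'll wait a moment and remeasure against the bar.

```bash
python3 -m crank '[{"dx":0,"dy":-0.5,"dz":0,"ax":0,"ay":0,"az":0,"hand":1},{"dx":0,"dy":-0.5,"dz":0,"ax":0,"ay":0,"az":0,"hand":1},{"dx":0,"dy":0,"dz":0,"ax":0,"ay":0,"az":0,"hand":1},{"dx":0,"dy":0,"dz":0,"ax":0,"ay":0,"az":0,"hand":1},{"dx":0,"dy":0,"dz":0,"ax":0,"ay":0,"az":0,"hand":1},{"dx":0,"dy":0,"dz":0,"ax":0,"ay":0,"az":0,"hand":1}]' >/dev/null
cat > m.py <<'E'
from h import *
from station import viewer
a=np.radians(3.87);B=np.array([[np.cos(a),-np.sin(a)],[np.sin(a),np.cos(a)]])
bx=lambda P:((np.asarray(P)[:2]-[.5805,-.0108])@B*1e3).round(1)
for n,u0,u1,v0,v1 in(("top",308,334,231,248),("scene",325,360,215,245)):
    im=viewer.grab_frame(n)
    P=im["z_map"][v0:v1,u0:u1];v,u=np.mgrid[v0:v1,u0:u1]
    W=im["xyz"]+np.stack([(u-im["cx"])/im["fx"]*P,(v-im["cy"])/im["fy"]*P,P],-1)@im["rotation"].T
    k=(W[...,2]>.0655)&(W[...,2]<.075)
    b=bx
    Q=(W[k][:,:2]-[.5805,-.0108])@B*1e3
    print(n,"knob top depth: mean",Q.mean(0).round(1),"y range",Q[:,1].min().round(1),Q[:,1].max().round(1),k.sum())
    for c,s in blobs(im,(45,80,40),(85,255,255),(250,380,235,260) if n=="top" else (320,380,225,255),3): print(" bar",bx(ray(im,*c,.036)),s[4])
    g=im["pixels"].min(2).astype(float); m=(g[v0:v1,u0:u1]>85)&cv2.erode(k.astype(np.uint8),np.ones((3,3))).astype(bool)
    if m.any(): print(" white line",bx(ray(im,u[m].mean(),v[m].mean(),.068)),m.sum())
    cv2.imwrite(f"pics/z_{n}.png",cv2.resize(im["pixels"][v0-15:v1+20,u0-30:u1+30,::-1],None,fx=8,fy=8,interpolation=cv2.INTER_CUBIC))
E
python3 m.py
```

```text
top knob top depth: mean [-42.6 -16. ] y range -23.4 -8.8 96
 bar [-41.  101.4] 125
 bar [-59.7  -9.5] 8
 white line [-41.3 -16.3] 15
scene knob top depth: mean [-45.2 -15.9] y range -24.0 -9.5 66
 bar [-60.7 -11.7] 5
 white line [-44.2 -16.7] 21
```

View pics/z_top.png

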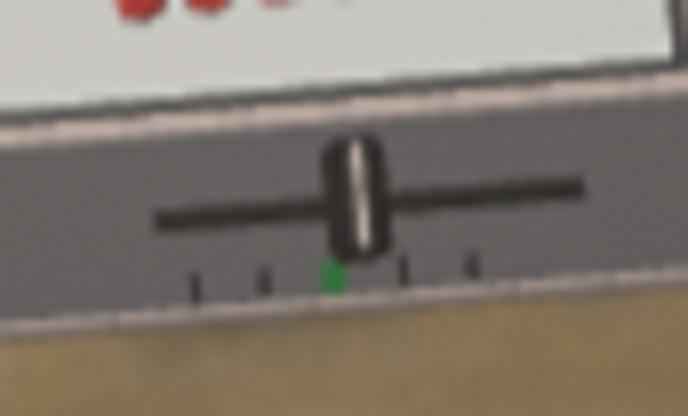

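The lever sits about 6 mm short of the bar: top (355,195) against the bar at (333,275), and both views give y = -16. It has crossed the third ridge but is held by friction. I'll return behind it and nudge it gently the rest of the way, watching from the scene camera.

```bash
python3 -m crank '[{"dx":-0.43,"dy":0.94,"dz":0,"ax":0,"ay":0,"az":0,"hand":1},{"dx":-0.43,"dy":0.94,"dz":0,"ax":0,"ay":0,"az":0,"hand":1},{"dx":-0.43,"dy":0.94,"dz":0,"ax":0,"ay":0,"az":0,"hand":1},{"dx":-0.43,"dy":0.94,"dz":0,"ax":0,"ay":0,"az":0,"hand":1},{"dx":-0.43,"dy":0.94,"dz":0,"ax":0,"ay":0,"az":0,"hand":1},{"dx":-0.43,"dy":0.94,"dz":0,"ax":0,"ay":0,"az":0,"hand":1},{"dx":-0.43,"dy":0.94,"dz":0,"ax":0,"ay":0,"az":0,"hand":1},{"dx":-0.43,"dy":0.94,"dz":0,"ax":0,"ay":0,"az":0,"hand":1},{"dx":0,"dy":0,"dz":0.8,"ax":0,"ay":0,"az":0,"hand":1},{"dx":0,"dy":0,"dz":0.8,"ax":0,"ay":0,"az":0,"hand":1},{"dx":0,"dy":0,"dz":0.8,"ax":0,"ay":0,"az":0,"hand":1},{"dx":0,"dy":0,"dz":0,"ax":0,"ay":0,"az":0,"hand":1},{"dx":0,"dy":0,"dz":0,"ax":0,"ay":0,"az":0,"hand":1}]' >/dev/null; python3 -c "from h import *;st()"
```

```text
t 19.7 box mm [-42.8 -50.3] z 116.5 Fbox [0.27 0.56] Fz 0.43 w 0.00032144660343724925 yaw 94.17 tz [-0.    -0.001 -1.   ]
```

```bash
python3 -m crank '[{"dx":0,"dy":0,"dz":0.8,"ax":0,"ay":0,"az":0,"hand":1},{"dx":0,"dy":0,"dz":0.8,"ax":0,"ay":0,"az":0,"hand":1},{"dx":0,"dy":0,"dz":0.6,"ax":0,"ay":0,"az":0,"hand":1},{"dx":0,"dy":0.3,"dz":0,"ax":0,"ay":0,"az":0,"hand":1},{"dx":0,"dy":0,"dz":0,"ax":0,"ay":0,"az":0,"hand":1},{"dx":0,"dy":0,"dz":0,"ax":0,"ay":0,"az":0,"hand":1}]' >/dev/null; python3 -c "from h import *;st()"|cut -c1-70
for i in 1 2 3 4 5 6 ; do python3 -m crank '[{"dx":0,"dy":0.05,"dz":0,"ax":0,"ay":0,"az":0,"hand":1},{"dx":0,"dy":0,"dz":0,"ax":0,"ay":0,"az":0,"hand":1}]' >/dev/null; python3 -c "from h import *;st()"|cut -c1-70; done; python3 m.py | grep -A3 scene
```

```text
t 20.3 box mm [-41.5 -40.8] z 52.0 Fbox [0.96 0.65] Fz 0.08 w 0.000570
t 20.5 box mm [-42.5 -39.6] z 51.0 Fbox [-0.68 -0.2 ] Fz -0.47 w 8.478
t 20.7 box mm [-43.  -38.2] z 50.3 Fbox [ 0.65 -0.47] Fz -0.3 w 0.0005
t 20.9 box mm [-43.1 -36.7] z 50.0 Fbox [-0.23  0.5 ] Fz -0.34 w 0.000
t 21.1 box mm [-43.1 -35.1] z 50.0 Fbox [ 0.12 -0.33] Fz -0.71 w 0.000
t 21.3 box mm [-43.1 -33.6] z 50.0 Fbox [-0.59  0.92] Fz 0.38 w 0.0005
t 21.5 box mm [-43.1 -32.1] z 50.0 Fbox [ 0.6  -0.41] Fz 0.04 w 9.7307m.py:12: RuntimeWarning: Mean of empty slice.
  print(n,"knob top depth: mean",Q.mean(0).round(1),"y range",Q[:,1].min().round(1),Q[:,1].max().round(1),k.sum())
  ret = um.true_divide(
Traceback (most recent call last):
  File "m.py", line 12, in <module>
    print(n,"knob top depth: mean",Q.mean(0).round(1),"y range",Q[:,1].min().round(1),Q[:,1].max().round(1),k.sum())
                                                                ~~~~~~~~~~^^
ValueError: zero-size array to reduction operation minimum which has no identity
```

View pics/z_scene.png

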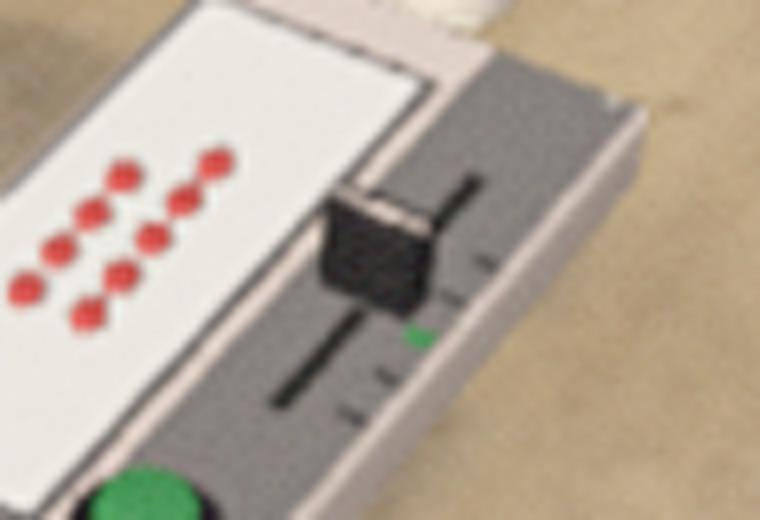

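That saved scene picture predates the approach: the knob is short of the green bar at (420,338). I'll keep nudging with scene-only numbers.

```bash
sed -i 's/^for n,u0.*/for n,u0,u1,v0,v1 in(("scene",325,360,215,245),):/' m.py; python3 m.py
for i in 1 2 3 ; do python3 -m crank '[{"dx":0,"dy":0.04,"dz":0,"ax":0,"ay":0,"az":0,"hand":1},{"dx":0,"dy":0,"dz":0,"ax":0,"ay":0,"az":0,"hand":1}]' >/dev/null; python3 -c "from h import *;st()"|cut -c1-62; python3 m.py; done
```

```text
scene knob top depth: mean [-54.5 -22.6] y range -41.0 -1.4 29
 bar [-60.7 -11.7] 5
t 21.8 box mm [-43.1 -31. ] z 50.1 Fbox [ 0.66 -0.04] Fz 0.69 
scene knob top depth: mean [-54.5 -22.5] y range -39.9 -3.0 32
 bar [-60.7 -11.7] 5
t 22.05 box mm [-43.1 -29.8] z 50.1 Fbox [0.04 0.58] Fz -0.23 
scene knob top depth: mean [-54. -24.] y range -42.2 -3.1 31
 bar [-60.7 -11.7] 5
t 22.3 box mm [-43.1 -28.6] z 50.1 Fbox [-0.42  0.29] Fz 0.07 
scene knob top depth: mean [-54.4 -21. ] y range -38.9 -4.0 32
 bar [-60.7 -11.7] 5
```

```bash
for i in 1 2 3 ; do python3 -m crank '[{"dx":0,"dy":0.033,"dz":0,"ax":0,"ay":0,"az":0,"hand":1},{"dx":0,"dy":0,"dz":0,"ax":0,"ay":0,"az":0,"hand":1},{"dx":0,"dy":0,"dz":0,"ax":0,"ay":0,"az":0,"hand":1}]' >/dev/null; python3 -c "from h import *;st()"|cut -c1-62; done
python3 - <<'E'
from h import *
from station import viewer
im=viewer.grab_frame("scene");im0=im
a=np.radians(3.87);B=np.array([[np.cos(a),-np.sin(a)],[np.sin(a),np.cos(a)]])
v,u=np.mgrid[150:300,250:420];P=im["z_map"][150:300,250:420]
W=im["xyz"]+np.stack([(u-im["cx"])/im["fx"]*P,(v-im["cy"])/im["fy"]*P,P],-1)@im["rotation"].T
b=(W[...,:2]-[.5805,-.0108])@B*1e3
# +y face of knob: points between 44 and 64 mm high, x in -57..-27
k=(W[...,2]>.046)&(W[...,2]<.062)&(b[...,0]>-55)&(b[...,0]<-32)&(b[...,1]<40)&(b[...,1]>-60)
print("knob +y face y",np.percentile(b[k][:,1],[10,50,90]),k.sum())
E
```

```text
t 22.65 box mm [-43.2 -27.7] z 50.0 Fbox [-0.54  0.39] Fz -0.2
t 22.95 box mm [-43.2 -26.7] z 50.1 Fbox [-0.4  -1.17] Fz 0.08
t 23.25 box mm [-43.2 -25.7] z 50.0 Fbox [ 0.39 -0.01] Fz -1.0
knob +y face y [-33.09923623  -4.08852069  -1.72406131] 54
```

The knob's +y face is at about -3.5 mm, so the lever is near 59–60. I'll back off, clear and measure.

```bash
python3 -m crank '[{"dx":0,"dy":-0.1,"dz":0,"ax":0,"ay":0,"az":0,"hand":1},{"dx":0,"dy":-0.7,"dz":0,"ax":0,"ay":0,"az":0,"hand":1},{"dx":0,"dy":0,"dz":-0.9,"ax":0,"ay":0,"az":0,"hand":1},{"dx":0,"dy":0,"dz":-0.9,"ax":0,"ay":0,"az":0,"hand":1},{"dx":0,"dy":0,"dz":-0.9,"ax":0,"ay":0,"az":0,"hand":1},{"dx":0,"dy":0,"dz":-0.9,"ax":0,"ay":0,"az":0,"hand":1},{"dx":0.5,"dy":-0.9,"dz":-0.5,"ax":0,"ay":0,"az":0,"hand":1},{"dx":0.5,"dy":-0.9,"dz":-0.5,"ax":0,"ay":0,"az":0,"hand":1},{"dx":0.5,"dy":-0.9,"dz":0,"ax":0,"ay":0,"az":0,"hand":1},{"dx":0.5,"dy":-0.9,"dz":0,"ax":0,"ay":0,"az":0,"hand":1},{"dx":0.5,"dy":-0.9,"dz":0,"ax":0,"ay":0,"az":0,"hand":1},{"dx":0.5,"dy":-0.9,"dz":0,"ax":0,"ay":0,"az":0,"hand":1},{"dx":0.5,"dy":-0.9,"dz":0,"ax":0,"ay":0,"az":0,"hand":1},{"dx":0,"dy":-0.9,"dz":0,"ax":0,"ay":0,"az":0,"hand":1},{"dx":0,"dy":0,"dz":0,"ax":0,"ay":0,"az":0,"hand":1},{"dx":0,"dy":0,"dz":0,"ax":0,"ay":0,"az":0,"hand":1}]' >/dev/null
sed -i 's/^for n,u0.*/for n,u0,u1,v0,v1 in(("top",304,334,231,248),("scene",320,360,215,245)):/' m.py; python3 m.py; python3 -c "from h import *;st()"
```

```text
top knob top depth: mean [-42.6  -9.2] y range -16.9 -1.8 99
 bar [-41.  101.4] 125
 bar [-59.7  -9.5] 8
 white line [-40.7  -9.5] 13
scene knob top depth: mean [-44.5  -9.2] y range -19.3 -2.5 62
 bar [-60.7 -11.7] 5
 white line [-44.2  -9.7] 20
t 25.0 box mm [-147.2 -265.6] z 187.9 Fbox [-0.21 -0.82] Fz 0.19 w 0.00013972911970754092 yaw 94.15 tz [-0.  0. -1.]
```

View pics/z_top.png

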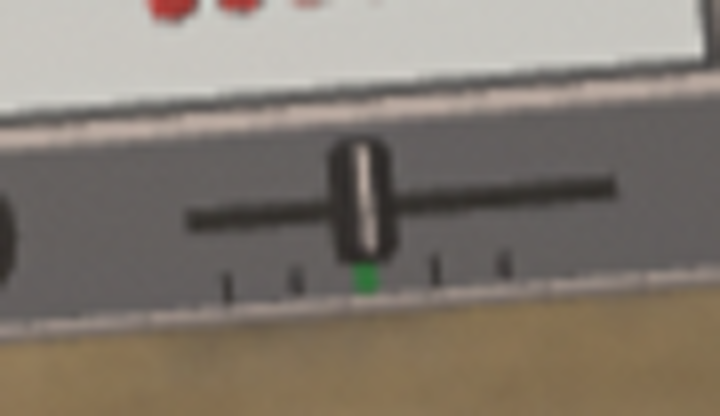

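The lever (363,200) now lines up with the green bar (366,278). Both views put its centre at y ≈ -9.5, a travel of about 60 mm.

```bash
python3 -c "from station import ticket;print(ticket.job_done())"
```

```text
the job is handed in; nothing more can be done
None
```

I pressed the button fully down and let it go, then pushed the lever to the third click (about 60 mm by both cameras) with one extra nudge after it stopped 6 mm short; I touched nothing else, and the job was handed in at about 25 s with the arm clear.

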